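# Shim the rocking photo printer

## Robot

A 6-joint arm with a two-finger parallel gripper is mounted at the origin on the work surface. World frame = base frame: x ahead of the robot, y to its left, z up, the work surface at z = 0. Lengths are in mm, angles in rad, forces in N, time in s.
With the tool pointing down it reaches from about 250 to 775 mm from the base axis. Payload 4 kg.
Tool frame: the origin (TCP) lies at the very end of the fingers, on their centre line; the grasp point (between the pads) lies 19 mm behind it (manip.tcp_to_grasp is the z of the grasp point in the tool frame, in mm); z points along the fingers, x is the direction in which the jaws open and shut, and the axes are right-handed (so a half turn about z gives the same grasp; the last joint's range is limited). The gripper opens to 94 mm and grips with 3 to 60 N. Pads are 16 mm wide; open, the fingers measure 119 mm over their backs; the gripper's body (75 mm by 177 mm) begins 78 mm behind the grasp point.
Start: joints at [-1.329, 0.087, 1.371, -0, 1.684, -0.103], TCP at [185.903, -517.651, 177.606] pointing down, gripper open.
Joint ranges: [-3.1, 3.1], [-0.76, 2.03], [0.27, 2.55], [-1.08, 4.22], [0.17, 2.65], [-2.57, 2.57]. Speed limits (rad/s): [2.79, 2.79, 3.14, 3.14, 3.14, 3.14].

## Interface

Orientations are given as a unit quaternion [x, y, z, w].
In Python, from rig import manip gives the robot as it stands.
- The arm moves only by the tool play_rows, never from a script. Its argument "motion" is a list of rows, each a list of 5 numbers: the shift along the tool's x, y, z in mm, then the turn about the tool's z in degrees, then the closure, from 0 (fully open) to 1 (shut). In form: [[x, y, z, twist, claw], ...]. A call has 1 to 5 rows; each row is the pose to reach, as a shift and turn from the pose commanded when the call began, along the tool's axes at that moment; what a row does not reach only later rows make up. A row lasts 1/10 s, in which the tool goes at most 50 mm and 8.59 degrees, less where a joint would pass 70% of its speed; a pose out of reach is approached as far as the arm can. A call with a gripper value outside its range is refused whole. The fingers move at their own pace and stop on an object; "force" is the grip in N (left out, the last holds). Time passes only in rows, so rows that repeat a pose let the fingers close. It gives the time, the measured TCP pose, the force and the opening at its end, in the units of the state.
- manip.read_state(): the state, without advancing time (a new reading comes with each control period).
- manip.snapshot(name): name is "side" or "top" or "wrist"; returns a dict with "image" (400x640x3 uint8, red, green, blue), "camera_matrix" (3x3 intrinsics, pixels), "R" (3x3) and "t" (3): a world point X has camera coordinates R X + t; the wrist camera has in their place "mount" (4x4, takes a point from camera to tool coordinates, whose origin is the TCP and whose axes are the tool frame's). Camera axes: x right, y down, z forward; pixel columns grow to the right and rows downward; lengths in mm; the calibration is good to about 2 mm. A picture is of the moment at which its call begins: read the wrist's pose just before it. There is no depth.
- manip.job_done(): hands the job in, once; it reports no verdict.
The state is a dict: "time": time; "joints": joint angles; "qvel": joint speeds; "joint_efforts": joint torques, N m; "tool_pos": TCP position; "ee_rot": TCP orientation; "contact_force": force on the tool from outside, world axes, zero at the start; "torque": the same for the moment, N m; "finger_gap": opening from 0.0 (shut) to 1.0 (fully open).
Only numpy, scipy, OpenCV 4.12 (cv2) and the standard library are available. Lean on these libraries where they do the work, as an engineer would, in place of code of your own. Each camera call takes 0.05 s, during which the arm holds its last target. There are 200 camera calls.

## Task

The photo printer rocks because its front left foot, the one below the round grey pad, hangs clear of the table. With the fingertips push the orange wedge, thin end first, along the table under that foot until it is snug and the printer stands level, without shoving the printer along; then press down firmly on the grey pad for about a second to prove that it no longer rocks, and let go. Do not pick anything up, and leave the other things where they are.

Things in the scene. Friction and masses are not known exactly. Their poses are not given: they have to be found in the camera images.
- printer: White photo printer, about 2.2 kg, loose, on four round black feet at local x, y = +-75 mm, three of them sound. Housing 190 x 190 mm, 18 to 62 mm above the table; a tower with black cradle on its rear half (x above -6 mm), 135 mm high in all. Origin: at table level under the housing's middle; z up, x from its front (print slot, wedge side) to its rear, y to its left.
- short_foot (a point): Centre of the underside of the short foot (disc, 18 mm in diameter) at printer x -75, y +75 mm, 20 mm behind the housing's front face. It hangs 7 mm above the table while the printer stands level, as it does untouched; unshimmed, about 2 to 4 N on this corner rocks it down by 4 degrees.
- press_pad: Round grey pad, 32 mm in diameter, 3 mm thick, on top of the housing above the short foot: the place to press. Origin: centre of its underside; its top is 65 mm above the table. Fixed to the printer, and moves only with it.
- wedge: Orange wedge like a door stop, about 90 g, 100 mm long, 45 mm wide, flat on the table. Origin: middle of its underside; x points from the thick to the thin end, z up. From x = -50 to -30 mm it is a butt block 22 mm high with an upright end face; from -30 to +50 a ramp falls from 12 to 2 mm (1 in 8). A black stripe at x = +10 marks where it is 7 mm thick.
- wedge_butt (a point): Middle of the wedge's upright thick end face, 11 mm above the table: push here, along wedge +x. It is snug when the foot's near edge reaches the stripe (foot centre at wedge x about 19 mm): the push then rises from about 1 N to 4 N and more. Pushed on from there it lifts the corner and shoves the printer along; about 10 mm more does no harm, 25 mm does.
- wedge_tip (a point): Middle of the wedge's thin edge, at table level.
- film_pack: Cardboard film pack 75 x 100 x 35 mm, lying left of the wedge. Leave it alone. Origin: centre of its underside.
- phone: Black phone 150 x 72 x 9 mm, lying flat in front of the printer, right of the wedge. Leave it alone. Origin: centre of its underside.
- glass_dish: Glass dish 160 x 230 x 50 mm, right of the printer. Leave it alone. Origin: centre of its underside.
Things that resemble listed ones, but are neither listed nor needed, are in the scene too. Several things look just like the wedge: the one meant starts farthest to the robot's left.

How it is judged:
By the outcome, as a careful person would: the job done as asked, in the order asked, and still so for the second after the job is handed in, with the robot touching nothing.
It also fails if it takes over 48 s, if anything falls off the work surface, if the arm or the gripper's body presses on something with over 40 N, if the wrist force passes 120 N, or if a joint passes its speed limit or range.

## Working session

There is one attempt and no reset: what is moved stays moved. The work goes in short steps, Python scripts to look and compute and a tool call to move; the robot and the scene stay as the last step left them, time stands still between calls to the robot, and variables do not carry over. Pictures are saved under pics/ and viewed, on a budget of 10 in all, crops included, one or two more only if the job needs it, and the job is handed in when it is done.

Besides the shell and the picture viewer there is one more tool, called by a JSON object that holds its "name" and its "arguments". play_rows: Moves the arm, as the interface text tells. Its arguments: {"type":"object","properties":{"motion":{"type":"array"},"force":{"type":"number"}},"required":["motion"]}

```bash
mkdir -p pics; ls; cat > h.py <<'E'
import numpy as np, cv2
from rig import manip
def snap(n,f=None):
    s=manip.snapshot(n)
    if f: cv2.imwrite('pics/'+f,s['image'][:,:,::-1])
    return s
def ray(s,uv,z):
    K,R,t=[np.array(s[k],float) for k in('camera_matrix','R','t')]
    d=R.T@np.linalg.solve(K,[uv[0],uv[1],1]); c=-R.T@t
    return c+d*(z-c[2])/d[2]
def proj(s,X):
    K,R,t=[np.array(s[k],float) for k in('camera_matrix','R','t')]
    p=K@(R@np.array(X,float)+t); return p[:2]/p[2]
E
python3 - <<'E'
from h import *
a=snap('top','top1.png');b=snap('side','side1.png')
print(a['camera_matrix'],a['R'],a['t'],manip.read_state())
E
```

```text
pics
[[470.14443198   0.         316.17606051]
 [  0.         470.14443198 192.18715744]
 [  0.           0.           1.        ]] [[-8.27825076e-03 -9.99965600e-01 -5.18664608e-04]
 [-9.96179910e-01  8.29199987e-03 -8.69300263e-02]
 [ 8.69313367e-02 -2.02945294e-04 -9.96214285e-01]] [ -30.37543355  494.15452425 1053.22290247] {'time': 0.1, 'joints': array([-1.32909532e+00,  8.78778259e-02,  1.37207076e+00,  3.35887399e-06,
        1.68362434e+00, -1.03088690e-01]), 'qvel': array([-0.00103166, -0.00259943, -0.00397243, -0.00030025, -0.00016542,
        0.00062501]), 'joint_efforts': array([ 1.26185252e-03, -3.41251588e+01, -3.03302836e+01,  7.20754266e-02,
        3.04628082e-02, -9.41072381e-05]), 'tool_pos': array([ 185.77015465, -517.09472554,  176.53949888]), 'ee_rot': array([ 8.17923530e-01, -5.75326098e-01, -7.45838611e-04, -6.51224154e-04]), 'contact_force': array([ 0.90064021, -0.78636613, -0.05185557]), 'torque': array([-0.04024868,  0.02536557, -0.03710629]), 'finger_gap': 1.0034187787240005}
```

View pics/top1.png

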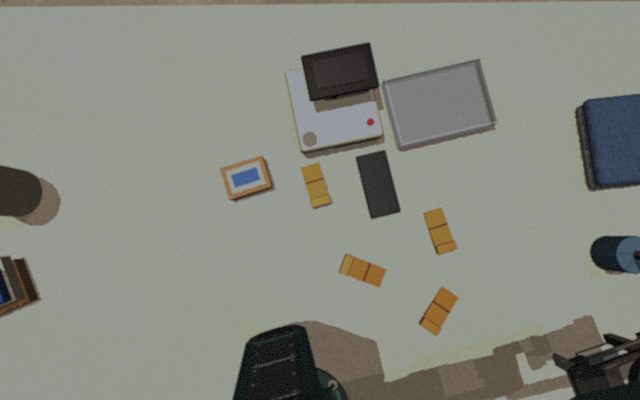

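View pics/side1.png

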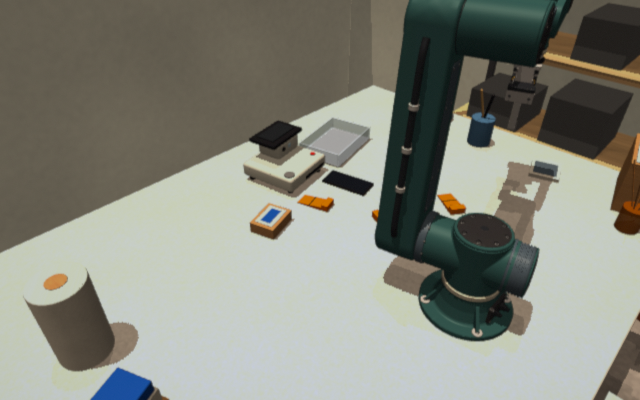

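The top view shows the wanted wedge at about (316,186), with the film pack at (246,178) on its left and the phone at (378,184) on its right. The grey pad is at (309,139) and the printer's front edge runs (302,152) to (383,138). Next I'll measure these precisely.

```bash
python3 - <<'E'
from h import *
s=snap('top');im=s['image'];hsv=cv2.cvtColor(im,cv2.COLOR_RGB2HSV)
m=cv2.inRange(hsv,(8,120,90),(30,255,255));m[:, :285]=0;m[:,345:]=0;m[:155]=0;m[220:]=0
m=cv2.morphologyEx(m,cv2.MORPH_CLOSE,np.ones((5,5)))
c=max(cv2.findContours(m,0,2)[0],key=cv2.contourArea)
r=cv2.minAreaRect(c);bx=cv2.boxPoints(r);print(r)
for p in bx: print(p,ray(s,p,0).round(1),ray(s,p,12).round(1),ray(s,p,22).round(1))
g=cv2.inRange(hsv,(0,0,60),(179,90,165));g2=np.zeros_like(g);g2[128:150,298:321]=g[128:150,298:321]
c=max(cv2.findContours(g2,0,2)[0],key=cv2.contourArea);pc=cv2.minEnclosingCircle(c);print('pad',pc,cv2.contourArea(c),ray(s,pc[0],65))
d=cv2.inRange(hsv,(0,150,100),(6,255,255))[100:140,355:390];y,x=np.nonzero(d);print('red',x.mean()+355,y.mean()+100,ray(s,(x.mean()+355,y.mean()+100),62))
# housing top white mask
w=cv2.inRange(hsv,(0,0,185),(179,40,255));print(hsv[110,300],hsv[145,340],hsv[160,345],hsv[100,270])
crop=im[60:215,215:405];cv2.imwrite('pics/c1.png',cv2.resize(crop,None,fx=4,fy=3.8,interpolation=cv2.INTER_CUBIC)[:,:,::-1])
E
```

```text
((315.697265625, 184.99082946777344), (41.761226654052734, 18.77339744567871), 73.3007583618164)
[300.70645 167.68808] [553.7   1.3   0. ] [552.    0.9  12. ] [550.6   0.6  22. ]
[318.68808 162.29358] [566.1 -41.    0. ] [564.3 -40.9  12. ] [562.7 -40.8  22. ]
[330.68808 202.29358] [471.9 -68.1   0. ] [471.1 -67.7  12. ] [470.4 -67.4  22. ]
[312.70645 207.68808] [459.7 -26.1   0. ] [459.  -26.2  12. ] [458.5 -26.3  22. ]
pad ((309.0, 138.5), 15.207006454467773) 459.5 [609.59864947 -19.55978691  65.        ]
red 370.14285714285717 121.33333333333333 [ 647.85729571 -156.05159581   62.        ]
[108  16 163] [ 8 24 42] [ 43  24 151] [ 44  18 153]
```

View pics/c1.png

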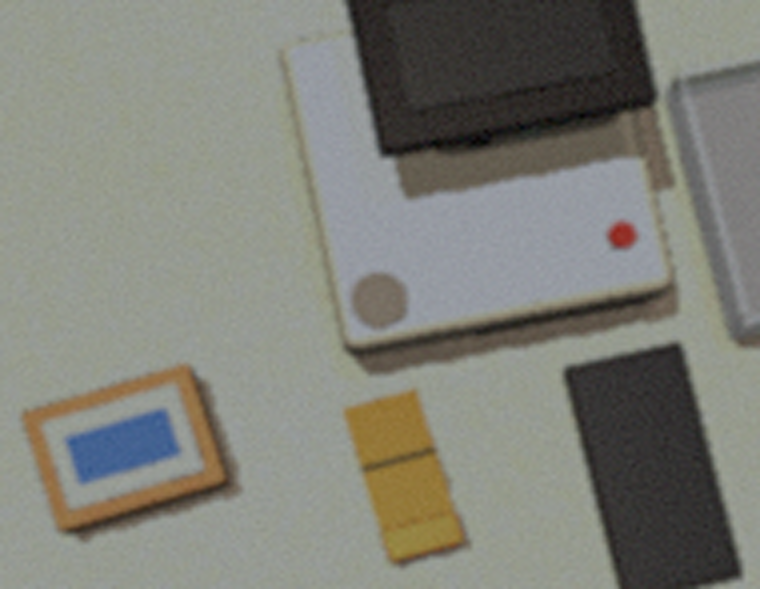

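The crop shows the wedge's thin end and stripe facing the printer, with the butt toward the robot. The pad centre in crop pixels is (380,299), and the front edge runs (349,346) to (668,286). The wedge axis passes about 14 mm left of the foot, so the push has to correct that sideways. I'll move closer, above and behind the butt.

{"name": "play_rows", "arguments": {"motion": [[-34,-36,0,0,0.8],[-68,-72,0,0,0.8],[-102,-108,0,0,0.8],[-136,-144,0,0,0.8],[-170,-180,0,0,0.8]], "force": 20}}

```text
time: 0.65
tool_pos: [298.2, -294.9, 177.2]
ee_rot: [0.818, -0.576, -0.0, -0.0]
contact_force: [1.0, 0.2, 1.1]
finger_gap: 0.608
```

{"name": "play_rows", "arguments": {"motion": [[-33,-36,0,0,0.8],[-66,-72,0,0,0.8],[-99,-108,0,0,0.8],[-132,-144,0,0,0.8],[-160,-180,0,0,0.8]]}}

```text
time: 1.15
tool_pos: [413.5, -83.2, 177.6]
ee_rot: [0.818, -0.575, 0.0, -0.0]
contact_force: [0.5, -0.9, -0.5]
finger_gap: 0.211
```

{"name": "play_rows", "arguments": {"motion": [[-20,-22,0,2,0.8],[-20,-22,0,4,0.8],[-20,-22,0,4,0.8],[-20,-22,0,4,0.8]]}}

```text
time: 1.55
tool_pos: [426.9, -59.2, 177.3]
ee_rot: [0.798, -0.603, -0.0, 0.0]
contact_force: [0.2, 0.3, 0.5]
finger_gap: 0.2
```

```bash
cat >> h.py <<'E'
from scipy.spatial.transform import Rotation as Ro
def wsnap(f=None):
    st=manip.read_state(); s=dict(snap('wrist',f)); M=np.array(s['mount'],float)
    Rt=Ro.from_quat(st['ee_rot']).as_matrix(); Rc=Rt@M[:3,:3]; c=Rt@M[:3,3]+st['tool_pos']
    s['R']=Rc.T; s['t']=-Rc.T@c; return s,st
def orange(s,lo=8):
    hsv=cv2.cvtColor(s['image'],cv2.COLOR_RGB2HSV)
    m=cv2.inRange(hsv,(lo,120,80),(30,255,255))
    return cv2.morphologyEx(m,cv2.MORPH_CLOSE,np.ones((7,7)))
E
python3 - <<'E'
from h import *
s,st=wsnap('w1.png');print(st['tool_pos'],Ro.from_quat(st['ee_rot']).as_matrix().round(3),st['finger_gap'],st['time'],st['contact_force'])
E
```

```text
[426.85537401 -59.21526527 177.26946594] [[ 0.272 -0.962 -0.001]
 [-0.962 -0.272 -0.   ]
 [-0.     0.001 -1.   ]] 0.20033752988578607 1.55 [0.1674486  0.28861367 0.48984581]
```

View pics/w1.png

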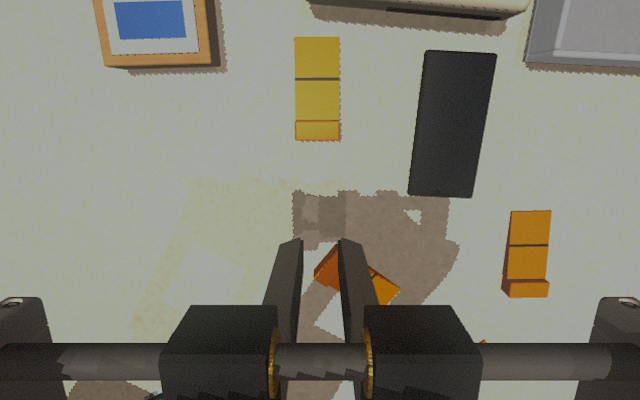

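The wrist view shows the wedge lined up with the tool: tip edge at row 38 (columns 295–340), stripe at row 79 and butt base at row 141. The printer's front is at the top edge, from (308,3) to (528,12).

```bash
python3 - <<'E'
from h import *
s,st=wsnap()
m=orange(s,8);n,l,q,c=cv2.connectedComponentsWithStats(m);k=l[60,317];print(q[k])
yy,xx=np.nonzero(l==k)
for r in (42,60,78,100,115): 
    x=xx[yy==r];print(r,x.min(),x.max())
for uv,z in (((295,38),2),((340.5,38),2),((317.7,38),2),((317.5,79),7),((317.5,141),0),((317.5,121),22)): print(uv,z,ray(s,uv,z).round(1))
R=Ro.from_quat(st['ee_rot']).as_matrix();p=st['tool_pos']
for uv,z in (((317.7,38),2),((317.5,141),0)): print('tool',(R.T@(ray(s,uv,z)-p)).round(1))
t=snap('top')
K=[(302.2,151.05),(382,135.3)]
print([ray(t,k,62).round(1) for k in K], ray(t,(310,138.7),65))
E
```

```text
[ 294   37   45  104 4589]
42 294 338
60 295 338
78 295 338
100 295 338
115 295 338
(295, 38) 2 [553.6   2.8   2. ]
(340.5, 38) 2 [565.9 -40.6   2. ]
(317.7, 38) 2 [559.7 -18.8   2. ]
(317.5, 79) 7 [522.4 -29.1   7. ]
(317.5, 141) 0 [461.7 -46.1   0. ]
(317.5, 121) 22 [483.4 -40.2  22. ]
tool [  -3.1 -139.   175.3]
tool [ -3.5 -37.2 177.4]
[array([582.1,  -4.2,  62. ]), array([ 616.1, -181.8,   62. ])] [609.13090542 -21.77172388  65.        ]
```

Sizes check out: the wedge measures 102 mm long with its tip at (560,-19) and butt at (462,-46). The foot is near (608,-21) and the printer's yaw is about 10.8°. I'll lower both fingertips behind the butt, then steer it with a two-point push along about (78,12) while turning 5°.

{"name": "play_rows", "arguments": {"motion": [[-3,0,45,0,0.8],[-3,0,90,0,0.8],[-3,0,130,0,0.8],[-3,0,160,0,0.8],[-3,0,169,0,0.8]]}}

```text
time: 2.2
tool_pos: [422.9, -56.0, 4.9]
ee_rot: [0.797, -0.604, -0.003, 0.001]
contact_force: [0.1, -0.2, 0.6]
finger_gap: 0.199
```

{"name": "play_rows", "arguments": {"motion": [[0,-8,0,0,0.8],[0,-16,0,0,0.8],[0,-21,0,0,0.8],[0,-25,0,0,0.8],[0,-29,0,0,0.8]]}}

```text
time: 2.7
tool_pos: [455.5, -48.4, 9.7]
ee_rot: [0.797, -0.603, 0.001, -0.0]
contact_force: [-0.1, -0.1, 0.1]
finger_gap: 0.205
```

{"name": "play_rows", "arguments": {"motion": [[0.5,-4,0,0.3,0.8],[1,-8,0,0.6,0.8],[1.5,-12,0,1,0.8],[2,-16,0,1.4,0.8],[2.5,-20,0,2,0.8]]}}

```text
time: 3.2
tool_pos: [474.4, -45.3, 8.5]
ee_rot: [0.786, -0.618, -0.0, 0.0]
contact_force: [-0.0, -0.4, -1.1]
finger_gap: 0.199
```

{"name": "play_rows", "arguments": {"motion": [[0.4,-4,0,0.5,0.8],[0.8,-8,0,1,0.8],[1.2,-12,0,1.5,0.8],[1.6,-16,0,2,0.8],[1.6,-16,0,2,0.8]]}}

```text
time: 3.7
tool_pos: [490.6, -43.1, 8.6]
ee_rot: [0.776, -0.631, 0.0, -0.0]
contact_force: [-1.2, 0.4, 0.1]
finger_gap: 0.2
```

```bash
python3 - <<'E'
from h import *
s,st=wsnap('w2.png');t=snap('top');print(st['tool_pos'],st['contact_force'],Ro.from_quat(st['ee_rot']).as_matrix()[:2,:2].round(3))
cv2.imwrite('pics/t2.png',cv2.resize(t['image'][90:215,255:405],None,fx=5,fy=4.6,interpolation=cv2.INTER_CUBIC)[:,:,::-1])
m=orange(s,8);n,l,q,c=cv2.connectedComponentsWithStats(m);print(q[1:][q[1:,4]>300])
E
```

```text
[490.56746486 -43.08865778   8.57333517] [-1.2094481   0.38487546  0.09374532] [[ 0.204 -0.979]
 [-0.979 -0.204]]
[[    0    29   119   165  6270]
 [  265   111    84   171 10948]
 [  362   329    11    71   410]]
```

View pics/w2.png

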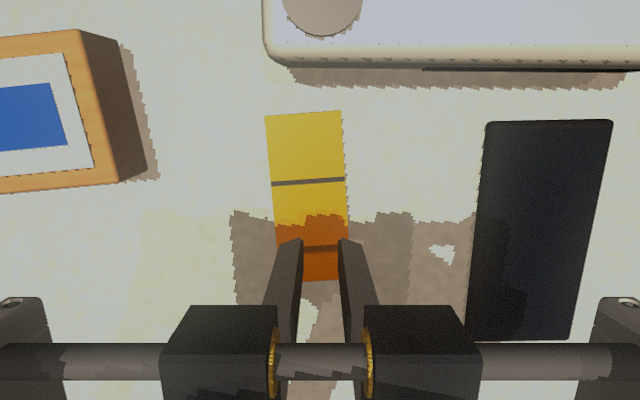

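The wrist view now shows the wedge still turned about 4° counter-clockwise against the tool: tip (265,116)–(341,111), stripe (271,184)–(345,180). The pad is at about (322,0) and the printer front is square to the image.

```bash
python3 - <<'E'
from h import *
s,st=wsnap();R=Ro.from_quat(st['ee_rot']).as_matrix();p=st['tool_pos']
for n,uv,z in (('tipL',(265,116),2),('tipR',(341,111),2),('strL',(271,184),7),('strR',(345,180),7),('padL',(283,0),65),('padR',(362,0),65),('padbot',(322,36),65),('buttmid',(319,281),22),('cornerL',(264,50),60)):
    X=ray(s,uv,z);print(n,X.round(1),(R.T@(X-p)).round(1))
E
```

```text
tipL [553.9   4.1   2. ] [-33.1 -72.1   6.5]
tipR [565.8 -39.1   2. ] [ 11.6 -75.    6.5]
strL [515.3  -6.7   7. ] [-30.5 -32.2   1.5]
strR [526.9 -50.1   7. ] [ 14.4 -34.7   1.5]
padL [603.   -4.4  65. ] [ -14.9 -118.4  -56.5]
padR [609.1 -33.9  65. ] [  15.3 -118.4  -56.5]
padbot [593.7 -21.6  65. ] [   0.  -105.8  -56.5]
buttmid [465.1 -46.9  22. ] [ -1.3  25.3 -13.5]
cornerL [584.5   0.7  60. ] [ -23.6 -101.3  -51.5]
```

The measurement puts the wedge where it was before the push, although the tool has passed that point. That is a contradiction, so I'll check it in the other views before pushing any further.

```bash
python3 - <<'E'
from h import *
s,st=wsnap();b=snap('side');t=snap('top')
p=st['tool_pos'];print('tcp in wrist',proj(s,p),'side',proj(b,p),'top',proj(t,p),s['mount'])
print('side: expected tip/butt if unmoved',proj(b,(560,-18,0)),proj(b,(462,-46,0)),proj(b,(484,-41,22)))
A=cv2.resize(b['image'][140:240,230:360],(390,300),interpolation=cv2.INTER_CUBIC);B=cv2.resize(t['image'][100:220,250:406],(390,300),interpolation=cv2.INTER_CUBIC)
cv2.imwrite('pics/x3.png',np.hstack([A,B])[:,:,::-1])
E
```

```text
tcp in wrist [321.14706451 234.34043291] side [323.6381061  203.10245244] top [319.9236677  194.35361431] [[ 9.99999852e-01  4.08155824e-04  3.60458574e-04 -6.85513869e-01]
 [-4.93441011e-04  9.59167903e-01  2.82836862e-01 -8.30395827e+01]
 [-2.30298782e-04 -2.82836997e-01  9.59167962e-01 -2.07911508e+02]
 [ 0.00000000e+00  0.00000000e+00  0.00000000e+00  1.00000000e+00]]
side: expected tip/butt if unmoved [301.10517831 199.1791931 ] [331.18037442 208.99422583] [324.61876211 200.5665911 ]
```

View pics/x3.png

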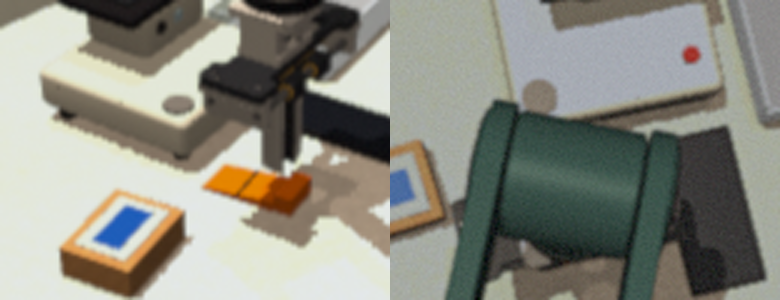

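In the side view the fingers end at full-image (325,197), above the wedge. The reported TCP should project to (324,203), about 6 px lower. The fingertips seem to sit higher than the reported TCP, so I'll quantify that from the wrist picture.

```bash
python3 - <<'E'
from h import *
s,st=wsnap();b=snap('side');R=Ro.from_quat(st['ee_rot']).as_matrix();p=st['tool_pos']
print(s['camera_matrix'][0])
for h in (0,10,20,30):
  print(h,[proj(s,p+R@np.array([x,y,-h])).round(0) for x,y in((-9.5,-8),(-9.5,8),(-22,-8),(9.5,-8))],'side',proj(b,p+[0,0,h]).round(1))
print([st['joints'].round(3)])
E
```

```text
[354.32988463   0.         320.19863534]
0 [array([306., 222.]), array([306., 246.]), array([286., 222.]), array([336., 222.])] side [323.6 203.1]
10 [array([305., 228.]), array([306., 253.]), array([284., 228.]), array([337., 228.])] side [323.7 200.4]
20 [array([305., 234.]), array([305., 260.]), array([283., 234.]), array([338., 234.])] side [323.7 197.6]
30 [array([304., 241.]), array([304., 268.]), array([281., 241.]), array([339., 241.])] side [323.7 194.8]
[array([-0.203,  0.057,  1.747, -0.   ,  1.337,  1.163])]
```

{"name": "play_rows", "arguments": {"motion": [[-1,12,0,-0.5,0.8],[-2,26,0,-1.5,0.8],[-3,40,0,-2.5,0.8],[-4,54,0,-4,0.8],[-4,54,0,-4,0.8]]}}

```text
time: 4.6
tool_pos: [434.3, -50.2, 8.2]
ee_rot: [0.797, -0.604, -0.001, 0.0]
contact_force: [0.7, 0.2, -0.6]
finger_gap: 0.201
```

```bash
python3 - <<'E'
from h import *
s,st=wsnap();b=snap('side');p=st['tool_pos'];print(p,st['contact_force'],manip.tcp_to_grasp,[a for a in dir(manip) if a[0]!='_'])
q=proj(b,p);print(q,proj(b,p+[0,0,22]))
A=cv2.resize(b['image'][140:240,270:400],(520,400),interpolation=cv2.INTER_CUBIC);B=s['image'][100:400,180:460]
B=cv2.resize(B,(280,400));cv2.imwrite('pics/x4.png',np.hstack([A,B])[:,:,::-1])
E
```

```text
[434.2549323  -50.19914265   8.24530487] [ 0.73405267  0.21848072 -0.58624274] -18.8 ['IKError', 'job_done', 'read_state', 'snapshot', 'tcp_to_grasp']
[339.22388586 210.20004271] [339.40901489 204.12432648]
```

View pics/x4.png

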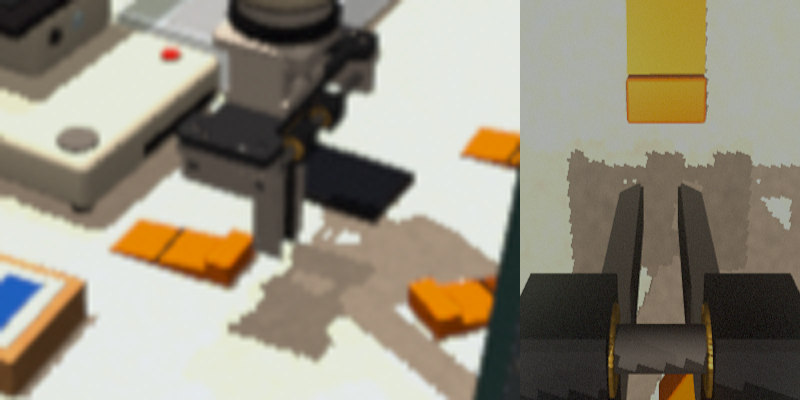

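The side view puts the left fingertip at full-image (338,204), against a projected TCP of (339,210). The wrist view agrees, so the fingers end about 22 mm above the reported TCP (tip z ≈ 30). They passed over the wedge, which hasn't moved. I'll lower in small steps and watch the force.

{"name": "play_rows", "arguments": {"motion": [[0,0,5,0,0.8],[0,0,9,0,0.8],[0,0,13,0,0.8],[0,0,16,0,0.8],[0,0,18,0,0.8]]}}

```text
time: 5.2
tool_pos: [436.2, -50.1, -10.1]
ee_rot: [0.797, -0.603, -0.0, 0.0]
contact_force: [-0.3, -0.4, -0.3]
finger_gap: 0.198
```

{"name": "play_rows", "arguments": {"motion": [[0,-4,0,0,0.8],[0,-8,0,0,0.8],[0,-12,0,0,0.8],[0,-16,0,0,0.8],[0,-20,0,0,0.8]]}}

```text
time: 5.7
tool_pos: [455.9, -44.7, -9.3]
ee_rot: [0.797, -0.603, -0.0, 0.0]
contact_force: [-1.1, -0.4, 1.9]
finger_gap: 0.201
```

```bash
cat >> h.py <<'E'
def wedge(show=True):
    s,st=wsnap();R=Ro.from_quat(st['ee_rot']).as_matrix();p=st['tool_pos']
    m=orange(s,8);m[240:]=0;m[:, :240]=0;m[:,400:]=0
    cs=cv2.findContours(m,0,2)[0];c=max(cs,key=cv2.contourArea)[:,0].astype(float)
    rows=c[:,1];t=rows.min();W=lambda uv,z:R.T@(ray(s,uv,z)-p)
    L=[];Rr=[]
    for r in range(int(t)+10,int(t)+60,5):
        x=c[abs(c[:,1]-r)<1.1,0]
        if len(x): L.append((x.min(),r));Rr.append((x.max()+1,r))
    mid=[(np.array(a)+b)/2 for a,b in zip(L,Rr)]
    T=[W(u,4) for u in mid];P=np.polyfit([q[1] for q in T],[q[0] for q in T],1)
    um=np.polyval(np.polyfit([u[1] for u in mid],[u[0] for u in mid],1),t)
    tip=W((um,t+1),2)
    print('tool frame: tip',tip.round(1),'world',(R@tip+p).round(1),'axis turn vs tool -y (deg, + to right)',np.degrees(np.arctan(-P[0])).round(1),'F',st['contact_force'].round(1),'tcp',p.round(1),'t',st['time'])
    return s,st
E
python3 -c "
from h import *
wedge()"
```

```text
tool frame: tip [  46.8 -109.4  -11.3] world [574. -60.   2.] axis turn vs tool -y (deg, + to right) 69.3 F [-1.1 -0.4  1.9] tcp [455.9 -44.7  -9.3] t 5.7
```

```bash
sed -i 's/cs=cv2.findContours(m,0,2)/cs=cv2.findContours(m,0,1)/' h.py; python3 -c "
from h import *
wedge()"
```

```text
tool frame: tip [   2.2 -109.4  -11.2] world [562.4 -17.    2. ] axis turn vs tool -y (deg, + to right) -0.6 F [ 0.7 -0.5  0. ] tcp [456.4 -44.6  -9.2] t 5.75
```

{"name": "play_rows", "arguments": {"motion": [[0.5,-4,0,0.4,0.8],[1,-8,0,0.8,0.8],[1.5,-12,0,1.2,0.8],[2,-16,0,1.6,0.8],[2.5,-20,0,2,0.8]]}}

```text
time: 6.3
tool_pos: [475.9, -41.7, -9.5]
ee_rot: [0.787, -0.618, -0.0, 0.0]
contact_force: [-1.2, 0.2, 0.4]
finger_gap: 0.198
```

```bash
python3 -c "
from h import *
wedge()"
```

```text
tool frame: tip [   2.3 -109.4  -11.5] world [582.7 -18.    2. ] axis turn vs tool -y (deg, + to right) -0.0 F [-1.2  0.2  0.4] tcp [475.9 -41.7  -9.5] t 6.3
```

{"name": "play_rows", "arguments": {"motion": [[0.5,-4,0,0.5,0.8],[1,-8,0,1,0.8],[1.4,-12,0,1.5,0.8],[1.7,-16,0,2,0.8],[2,-20,0,2.5,0.8]]}}

```text
time: 6.85
tool_pos: [495.8, -38.9, -9.4]
ee_rot: [0.773, -0.635, 0.0, 0.0]
contact_force: [-1.0, 0.2, 0.4]
finger_gap: 0.2
```

```bash
python3 - <<'E'
from h import *
s,st=wedge();cv2.imwrite('pics/w5.png',s['image'][:,:,::-1])
E
```

```text
tool frame: tip [  2.3 -93.4 -11.4] world [587.9 -22.9   2. ] axis turn vs tool -y (deg, + to right) -0.1 F [-1.   0.2  0.4] tcp [495.8 -38.9  -9.4] t 6.85
```

View pics/w5.png

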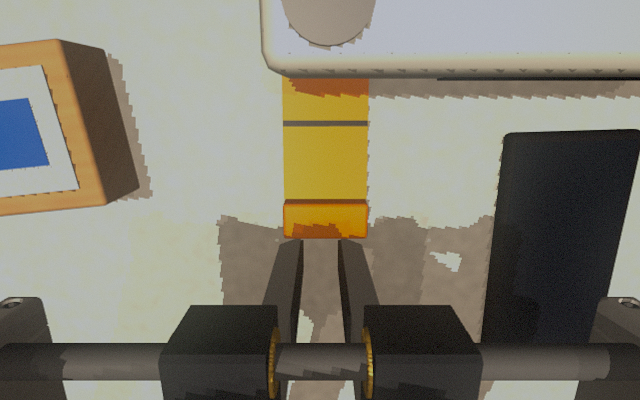

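The wrist view shows the wedge square under the housing: stripe at row 123, columns 283–369, with the pad centre at about column 329. It is aligned, so I'll push straight on.

{"name": "play_rows", "arguments": {"motion": [[0,-4,0,0,0.8],[0,-8,0,0,0.8],[0,-12,0,0,0.8],[0,-16,0,0,0.8],[0,-20,0,0,0.8]]}}

```text
time: 7.4
tool_pos: [515.4, -35.0, -9.4]
ee_rot: [0.773, -0.634, 0.0, 0.0]
contact_force: [-1.3, 0.5, 0.8]
finger_gap: 0.201
```

{"name": "play_rows", "arguments": {"motion": [[0,-2,0,0,0.8],[0,-4,0,0,0.8],[0,-6,0,0,0.8],[0,-8,0,0,0.8],[0,-8,0,0,0.8]]}}

```text
time: 7.9
tool_pos: [523.4, -33.4, -9.4]
ee_rot: [0.773, -0.634, 0.0, -0.0]
contact_force: [0.5, -0.6, -0.7]
finger_gap: 0.202
```

```bash
python3 - <<'E'
from h import *
s,st=wsnap('w6.png');b=snap('side')
R=Ro.from_quat(st['ee_rot']).as_matrix();p=st['tool_pos']
print(p,st['contact_force'],st['time'],'pred stripe row',proj(s,p+R@np.array([2.3,-9.4-60,-(7-p[2])])))
E
```

```text
[523.40838391 -33.3935188   -9.41356129] [ 0.45100446 -0.59452208 -0.71565119] 7.9 pred stripe row [325.74882862 123.58443029]
```

{"name": "play_rows", "arguments": {"motion": [[0,-1,0,0,0.8],[0,-2,0,0,0.8],[0,-3,0,0,0.8],[0,-4,0,0,0.8],[0,-5,0,0,0.8]]}}

```text
time: 8.5
tool_pos: [527.9, -32.5, -9.4]
ee_rot: [0.773, -0.634, -0.0, 0.0]
contact_force: [-1.6, 0.5, 0.5]
finger_gap: 0.202
```

{"name": "play_rows", "arguments": {"motion": [[0,-1,0,0,0.8],[0,-2,0,0,0.8],[0,-3,0,0,0.8]]}}

```text
time: 8.8
tool_pos: [529.3, -32.1, -9.5]
ee_rot: [0.773, -0.634, -0.001, 0.001]
contact_force: [-6.0, -1.2, 4.8]
finger_gap: 0.202
```

The push has risen to about 6 N, within 3 mm of where I predicted snug. I'll check the settled force and the picture.

{"name": "play_rows", "arguments": {"motion": [[0,-1,0,0,0.8],[0,-1,0,0,0.8]]}}

```text
time: 9.0
tool_pos: [529.5, -32.1, -9.6]
ee_rot: [0.773, -0.634, -0.002, 0.002]
contact_force: [-6.7, -1.3, 4.5]
finger_gap: 0.201
```

```bash
python3 - <<'E'
from h import *
s,st=wsnap('w7.png');b=snap('side');print(st['tool_pos'],st['contact_force'],st['time'])
A=cv2.resize(b['image'][130:215,235:345],(440,340),interpolation=cv2.INTER_CUBIC)
B=cv2.resize(s['image'],(360,340))
B=s['image'][0:300,180:480];B=cv2.resize(B,(340,340));cv2.imwrite('pics/x7.png',np.hstack([A,B])[:,:,::-1])
E
```

```text
[529.50498736 -32.09159708  -9.55929036] [-6.65766606 -1.25989499  4.51197944] 9.0
```

View pics/x7.png

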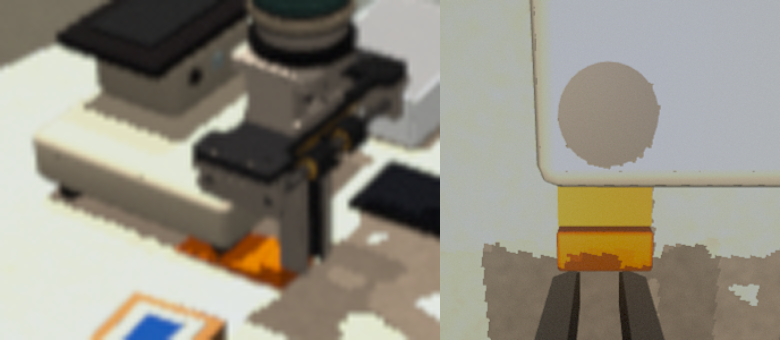

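The pad is now fully in view at crop (608,115), in line with the wedge at crop columns 558–653, and the butt stands clear of the front face. Next I'll compute the foot's position along the wedge.

```bash
python3 - <<'E'
from h import *
s,st=wsnap();R=Ro.from_quat(st['ee_rot']).as_matrix();p=st['tool_pos']
im=s['image'];hsv=cv2.cvtColor(im,cv2.COLOR_RGB2HSV)
g=cv2.cvtColor(im,cv2.COLOR_RGB2GRAY);print(g[100,328],g[100,400])
m=(g<(int(g[100,328])+int(g[100,400]))//2).astype(np.uint8);m=cv2.morphologyEx(m,cv2.MORPH_OPEN,np.ones((5,5)))
n,l,q,c=cv2.connectedComponentsWithStats(m[:155]);k=l[100,328];print(q[k],c[k])
X=ray(s,c[k],65);print('pad',X,R.T@(X-p))
for uv,z in (((326,238),22),((326,201),22),((326,201),12),((279.5,201),17),((372,201),17)): 
  Y=ray(s,uv,z);print(uv,z,(R.T@(Y-p)).round(1))
t=snap('top');print('red',[ (lambda d:ray(t,(d[1].mean()+355,d[0].mean()+100),62).round(1))(np.nonzero(cv2.inRange(cv2.cvtColor(t['image'],cv2.COLOR_RGB2HSV),(0,150,100),(6,255,255))[100:140,355:390]))])
E
```

```text
140 179
[ 284   55   90   94 6550] [328.36442748 100.67129771]
pad [610.40995232 -18.36028099  65.        ] [  2.29061603 -81.66478139 -74.9761215 ]
(326, 238) 22 [  2.5 -10.5 -31.6]
(326, 201) 22 [  2.4 -31.2 -31.7]
(326, 201) 12 [  2.6 -28.2 -21.7]
(279.5, 201) 17 [-22.3 -29.7 -26.7]
(372, 201) 17 [ 27.  -29.7 -26.7]
red [array([ 647.6, -156. ,   62. ])]
```

The foot is 71 mm from the butt (wedge x about 21, snug at 19), with a lateral error of 0.2 mm, and the printer hasn't moved. I'll push a touch more to seat it firmly.

{"name": "play_rows", "arguments": {"motion": [[0,-0.7,0,0,0.8],[0,-1.4,0,0,0.8],[0,-2,0,0,0.8],[0,-2,0,0,0.8]]}}

```text
time: 9.6
tool_pos: [529.9, -32.0, -9.6]
ee_rot: [0.773, -0.634, -0.003, 0.003]
contact_force: [-10.8, -3.0, 8.1]
finger_gap: 0.2
```

Now 11 N barely moves it, so it is snug. I'll back off and lift clear, shutting the fingers.

{"name": "play_rows", "arguments": {"motion": [[0,6,0,0,0.8],[0,15,0,0,0.8],[0,25,0,0,0.8],[0,30,-40,0,0.8],[0,30,-85,0,0.9]]}}

```text
time: 10.1
tool_pos: [501.3, -36.8, 74.0]
ee_rot: [0.773, -0.634, -0.002, 0.001]
contact_force: [1.3, 0.6, -0.1]
finger_gap: 0.145
```

{"name": "play_rows", "arguments": {"motion": [[0,0,-30,0,1],[0,0,-40,0,1],[0,0,-40,0,1],[0,0,-40,0,1]]}}

```text
time: 10.5
tool_pos: [503.1, -37.0, 113.6]
ee_rot: [0.773, -0.634, -0.001, 0.001]
contact_force: [0.9, -0.8, -0.5]
finger_gap: 0.006
```

```bash
python3 - <<'E'
from h import *
s,st=wsnap('w8.png');R=Ro.from_quat(st['ee_rot']).as_matrix();p=st['tool_pos'];print(p,st['contact_force'],st['time'])
im=s['image'];g=cv2.cvtColor(im,cv2.COLOR_RGB2GRAY)
u=proj(s,[610,-19,65]);print(u)
hsv=cv2.cvtColor(im,cv2.COLOR_RGB2HSV)
a,b=u.astype(int)
m=(abs(g.astype(int)-int(g[b,a]))<18).astype(np.uint8);m=cv2.morphologyEx(m,cv2.MORPH_OPEN,np.ones((5,5)))
n,l,q,c=cv2.connectedComponentsWithStats(m);k=l[b,a];print(q[k],c[k]);X=ray(s,c[k],65);print('pad',X,R.T@(X-p))
cv2.imwrite('pics/x8.png',im[:,:,::-1])
E
```

```text
[503.14375396 -36.9742845  113.60436101] [ 0.86317828 -0.81780465 -0.50555436] 10.5
[326.01323454  57.3922338 ]
[ 302   32   48   50 1927] [325.43798651  56.65853659]
pad [610.37464173 -18.52833581  65.        ] [   2.88317808 -108.8952932    48.31772579]
```

View pics/x8.png

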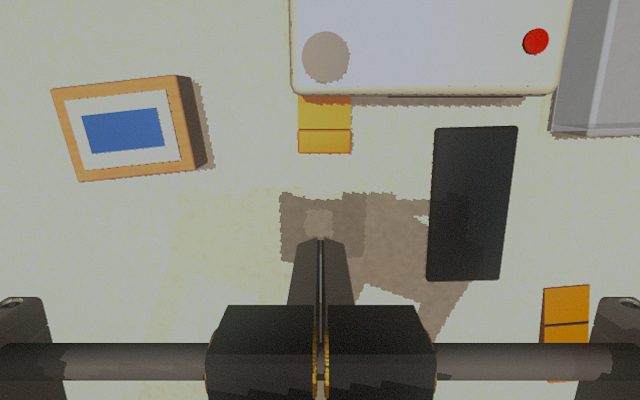

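The wedge is seated under the corner and the pad is at (325,57), 3 mm right and 109 mm ahead of the tool. The film pack and phone are untouched. I'll move over the pad and go down; with the 22 mm offset, contact should come near a TCP z of 43.

{"name": "play_rows", "arguments": {"motion": [[1,-40,0,0,1],[2,-80,0,0,1],[3,-109,0,0,1],[3,-109,25,0,1],[3,-109,50,0,1]]}}

```text
time: 11.05
tool_pos: [611.7, -18.4, 62.4]
ee_rot: [0.773, -0.634, -0.001, 0.001]
contact_force: [-0.1, -0.4, -0.8]
finger_gap: 0.005
```

{"name": "play_rows", "arguments": {"motion": [[0,0,4,0,1],[0,0,8,0,1],[0,0,12,0,1],[0,0,14,0,1]]}}

```text
time: 11.45
tool_pos: [612.2, -19.0, 52.3]
ee_rot: [0.773, -0.634, 0.001, -0.0]
contact_force: [0.3, 0.7, -0.1]
finger_gap: 0.004
```

{"name": "play_rows", "arguments": {"motion": [[0,0,2,0,1],[0,0,4,0,1],[0,0,6,0,1],[0,0,7,0,1],[0,0,8,0,1]]}}

```text
time: 11.95
tool_pos: [611.8, -18.9, 43.6]
ee_rot: [0.773, -0.634, 0.0, -0.0]
contact_force: [-0.1, -0.0, 0.4]
finger_gap: 0.002
```

{"name": "play_rows", "arguments": {"motion": [[0,0,1,0,1],[0,0,2,0,1],[0,0,3,0,1],[0,0,3,0,1]]}}

```text
time: 12.35
tool_pos: [611.6, -18.8, 40.3]
ee_rot: [0.773, -0.634, -0.0, 0.0]
contact_force: [0.1, -1.0, 0.0]
finger_gap: 0.005
```

{"name": "play_rows", "arguments": {"motion": [[0,0,1,0,1],[0,0,2,0,1],[0,0,3,0,1],[0,0,3,0,1]]}}

```text
time: 12.75
tool_pos: [611.8, -18.9, 37.5]
ee_rot: [0.773, -0.634, 0.0, 0.0]
contact_force: [1.4, 0.1, 0.6]
finger_gap: 0.003
```

{"name": "play_rows", "arguments": {"motion": [[0,0,1,0,1],[0,0,2,0,1],[0,0,2,0,1]]}}

```text
time: 13.05
tool_pos: [611.9, -18.8, 37.3]
ee_rot: [0.773, -0.634, 0.0, -0.0]
contact_force: [-3.2, -0.6, 6.9]
finger_gap: 0.002
```

```bash
python3 - <<'E'
from h import *
b=snap('side');s,st=wsnap();p=st['tool_pos'];print(p,st['contact_force'],proj(b,p),proj(b,p+[0,0,30]),proj(b,[610.4,-18.5,65]))
A=cv2.resize(b['image'][100:210,230:350],(480,440),interpolation=cv2.INTER_CUBIC);B=cv2.resize(s['image'][120:340,240:400],(320,440));cv2.imwrite('pics/x9.png',np.hstack([A,B])[:,:,::-1])
E
```

```text
[611.90578489 -18.86095441  37.36696122] [-2.55475341 -0.13085404  6.18503944] [289.16156541 182.05236244] [288.76866259 173.78213988] [289.05165157 174.68296331]
```

View pics/x9.png

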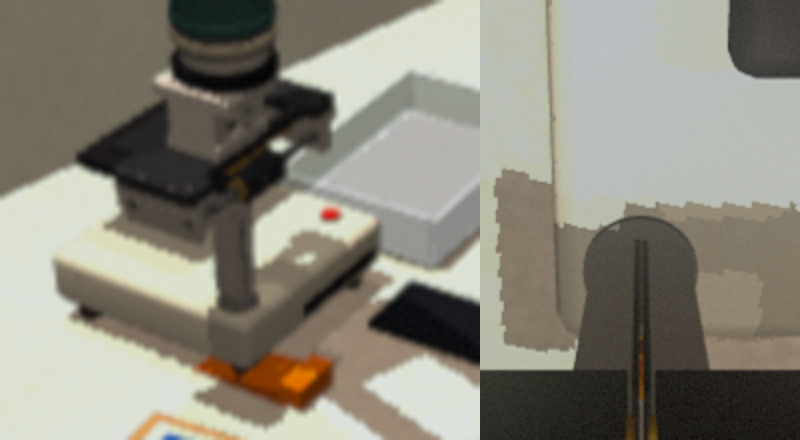

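Contact with the pad came at a TCP z of 37.4 (the tips end about 28 mm short of the nominal TCP), with 6–7 N and no sinking. The foot can be seen sitting on the wedge. I'll press firmly to about 20 N or more and hold.

{"name": "play_rows", "arguments": {"motion": [[0,0,1,0,1],[0,0,2,0,1],[0,0,3,0,1],[0,0,4,0,1],[0,0,4,0,1]]}}

```text
time: 13.65
tool_pos: [612.0, -18.8, 37.1]
ee_rot: [0.773, -0.634, 0.001, -0.0]
contact_force: [-8.9, 0.5, 19.0]
finger_gap: 0.005
```

{"name": "play_rows", "arguments": {"motion": [[0,0,0.3,0,1],[0,0,0.5,0,1],[0,0,0.5,0,1],[0,0,0.5,0,1],[0,0,0.5,0,1]]}}

```text
time: 14.15
tool_pos: [612.0, -18.8, 37.1]
ee_rot: [0.773, -0.634, 0.001, -0.001]
contact_force: [-9.1, 1.1, 21.6]
finger_gap: 0.003
```

{"name": "play_rows", "arguments": {"motion": [[0,0,0,0,1],[0,0,0,0,1],[0,0,0,0,1],[0,0,0,0,1],[0,0,0,0,1]]}}

```text
time: 14.65
tool_pos: [612.0, -18.8, 37.1]
ee_rot: [0.773, -0.634, 0.001, -0.001]
contact_force: [-9.4, 0.9, 20.7]
finger_gap: 0.004
```

{"name": "play_rows", "arguments": {"motion": [[0,0,0,0,1],[0,0,0,0,1],[0,0,0,0,1]]}}

```text
time: 14.95
tool_pos: [612.0, -18.8, 37.1]
ee_rot: [0.773, -0.634, 0.001, -0.001]
contact_force: [-9.6, 1.1, 20.5]
finger_gap: 0.006
```

It held about 20 N for over 1.3 s and sank only 0.3 mm. Releasing, retreating and checking.

{"name": "play_rows", "arguments": {"motion": [[0,0,-3,0,1],[0,0,-7,0,1],[0,0,-25,0,1],[0,0,-65,0,1],[0,0,-105,0,1]]}}

```text
time: 15.45
tool_pos: [610.8, -18.8, 135.2]
ee_rot: [0.773, -0.634, -0.002, 0.001]
contact_force: [0.7, -1.3, -0.4]
finger_gap: 0.007
```

{"name": "play_rows", "arguments": {"motion": [[0,45,0,0,1],[0,90,0,0,1],[0,120,0,0,1],[0,120,0,0,1],[0,120,0,0,1]]}}

```text
time: 15.95
tool_pos: [494.3, -42.3, 136.1]
ee_rot: [0.773, -0.635, 0.0, -0.0]
contact_force: [-0.1, 0.7, 0.5]
finger_gap: 0.003
```

```bash
python3 - <<'E'
from h import *
s,st=wsnap();b=snap('side');t=snap('top');p=st['tool_pos'];print(p,st['contact_force'],st['time'])
d=np.nonzero(cv2.inRange(cv2.cvtColor(t['image'],cv2.COLOR_RGB2HSV),(0,150,100),(6,255,255))[100:140,355:390]);print('red',len(d[0]),ray(t,(d[1].mean()+355,d[0].mean()+100),62).round(1) if len(d[0]) else '')
g=cv2.cvtColor(s['image'],cv2.COLOR_RGB2GRAY);u=proj(s,[610,-19,65]).astype(int);a,c_=u
m=(abs(g.astype(int)-int(g[c_,a]))<18).astype(np.uint8);m=cv2.morphologyEx(m,cv2.MORPH_OPEN,np.ones((5,5)))
n,l,q,c=cv2.connectedComponentsWithStats(m);k=l[c_,a];print(u,q[k],'pad',ray(s,c[k],65))
A=cv2.resize(b['image'][120:220,235:345],(440,400),interpolation=cv2.INTER_CUBIC);B=s['image'][:300,150:450];cv2.imwrite('pics/x10.png',np.hstack([A,cv2.resize(B,(360,400))])[:,:,::-1])
E
```

```text
[494.29431727 -42.29852836 136.07960551] [-0.10879696  0.69712158  0.4707912 ] 15.95
red 21 [ 647.3 -155.9   62. ]
[320  46] [ 298   23   45   47 1660] pad [610.38658186 -18.39388479  65.        ]
```

View pics/x10.png

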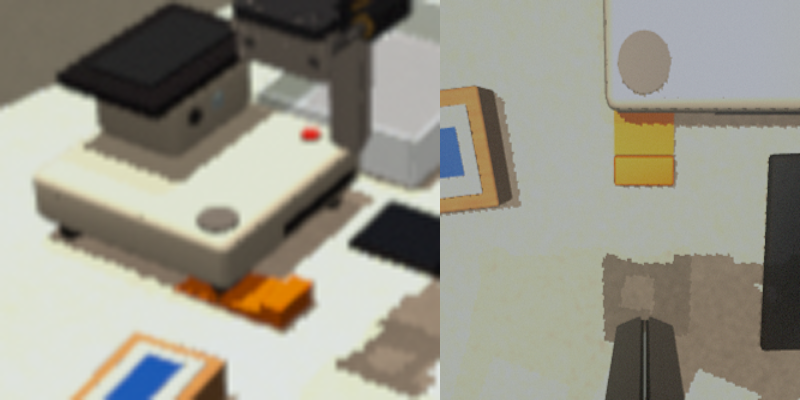

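The final view shows the printer level and unmoved (pad still at 610.4, -18.4), the wedge under the foot, and the other things in place. Handing in.

```bash
python3 -c "
from h import *
print(manip.job_done())"
```

```text
the job is handed in; nothing more can be done
None
```

I pushed the leftmost wedge thin end first under the short foot and pressed the grey pad to test it. I then let go, moved clear and handed the job in at about 16 s.

- **Fit:** the push rose from about 1 N to 6 N, and at 11 N the wedge barely moved. I measured the foot centre at wedge x about 21 mm, against 19 mm for snug. That is within the 2 mm calibration error.
- **Press:** I held about 20 N on the pad for over 1.3 s, and it sank only 0.3 mm. About 9 N of sideways force came with it.
- **Printer:** it was not shoved. The pad stayed at (610.4, -18.4) mm and the red button within 0.5 mm. It looks level in the last picture.
- **Other things:** the film pack, phone and dish look untouched in the last pictures. I judged them by eye only and did not measure them.

**Disagreement:** the fingertips end about 28 mm above the reported TCP (pad contact came at TCP z of 37 mm, not 65). Because of this, the first push passed over the wedge without touching it. I backed off, lowered the fingers and pushed again.

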